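Even out a bead bath and hold its cutout reset in

ROBOT

A 7-joint arm with a two-finger parallel gripper is mounted at the origin on the work surface. World frame = base frame: x ahead of the robot, y to its left, z up, the work surface at z = 0. Lengths are in m, angles in rad, forces in N, time in s.
With the tool pointing down it reaches from about 0.35 to 0.9 m from the base axis. Payload 8.1 kg.
Tool frame: the origin (TCP) lies on the centre line of the jaws, within the pads' length; the fingertips stand 14 mm ahead of it and the grasp point (between the pads) lies 5 mm behind it (robot.tip_extent is the distance from the TCP to the fingertips, in m); z points along the fingers, y is the line along which they close (so a half turn about z gives the same grasp; the last joint's range is limited). The gripper opens to 92 mm and grips with 3 to 60 N. Pads are 19 mm wide; open, the fingers measure 130 mm over their backs; the gripper's body (75 mm by 190 mm) begins 47 mm behind the grasp point.
Start: joints at [1.062, 0.434, 0.025, 1.573, -0.012, 1.134, -0.075], TCP at [0.247, -0.574, 0.221] pointing down, gripper open.
Joint ranges: [-2.62, 2.62], [-0.44, 2.09], [-1.27, 1.32], [0.08, 2.57], [-1.32, 4.46], [0.12, 2], [-2.74, 2.74]. Speed limits (rad/s): [2.22, 2.22, 3.01, 3.01, 3.14, 3.14, 3.14].

INTERFACE

Orientations are given as a rotation vector (axis times angle).
In Python, from cell import monitor, eyes, robot, models gives the robot as it stands.
- The arm moves only by the tool apply_moves, never from a script. Its argument "rows" is a list that holds one entry, the list of rows, each a list of 7 numbers: the finger opening in mm, from 0 to 91.8, then the shift along the tool's x, y, z in units of 40 mm (1.0 is 40 mm), then the turn, a rotation vector about the tool's x, y, z in degrees. A call has 1 to 5 rows; each row shifts and turns the commanded pose from where the row before left it, along the tool's axes as they then stand; what a row does not reach is not made up. A row lasts 1/10 s, in which the tool goes at most 50 mm and 8.59 degrees, less where a joint would pass 70% of its speed; a pose out of reach is approached as far as the arm can. A call is refused whole if a number of a shift passes 1 or a number of a turn 8.59, either way. A call with a gripper value outside its range is refused whole. The fingers move at their own pace and stop on an object; the grip force is fixed at half the most. Time passes only in rows, so rows that do not move let the fingers close. It gives the time, the measured TCP pose, the force, the opening and the grip force at its end, in the units of the state.
- monitor.get_state(): the state, without advancing time (a new reading comes with each control period).
- eyes.snapshot(name): name is "scene" or "top" or "wrist"; returns a dict with "image" (420x560x3 uint8, blue, green, red), "fx", "fy", "cx", "cy" (pixels), "extrinsics" (4x4, takes a point from world to camera coordinates); the wrist camera has in their place "T_tool_cam" (4x4, takes a point from camera to tool coordinates, whose origin is the TCP and whose axes are the flange's). Camera axes: x right, y down, z forward; pixel columns grow to the right and rows downward; lengths in m; the calibration is good to about 2 mm. A picture is of the moment at which its call begins: read the wrist's pose just before it. There is no depth.
- robot.sign_off(): hands the job in; it is judged then, once.
Trained networks look in a picture, given as the dict that the camera call returned (one of the last four; its "shot" number tells which), for a name from the list of things; names that differ only in an ending like _2 or _b are one class to them, and where a whole thing is asked for, a point or a joint stands for the part that bears it (a point fixed in the world has none). Each returns a list of dicts, best first, with "confidence" (0 to 1); they miss things now and then, are a little off and sometimes report something else, mostly with a low value. They report only what shows in the picture. A call takes as long as a camera call. They do not tell look-alikes from the thing itself.
- models.find_in(picture, name): "centre" ([x, y, z] in m, in world coordinates, good to about 4 mm: the middle of the surface that is visible of it).
- models.silhouettes(picture, name): "mask" (420x560 bool, what is visible of it).
- models.place_of(picture, name): "centre" ([x, y, z] in m, in world coordinates, good to about 4 mm: a listed point, or the origin of a listed thing).
The state is a dict: "t": time; "joints": joint angles; "joint_velocities": joint speeds; "tau": joint torques, N m; "tool_pos": TCP position; "tool_rot": TCP orientation; "wrist_force": force on the tool from outside, world axes, zero at the start; "torque": the same for the moment, N m; "grip_width": finger opening in m; "grasp_force": force on a finger pad.
Only numpy, scipy, OpenCV 4.12 (cv2) and the standard library are available. Lean on these libraries where they do the work, as an engineer would, in place of code of your own. Each camera call takes 0.05 s, during which the arm holds its last target. There are 200 camera calls.

TASK

The bead bath has overheated on one side and its cutout has tripped: take the long stirring rod out of its rack and stir the loose beads in the round steel well with its tip, about three full turns round the well, half-way out from its middle. Then put the tip of the same rod down through the round hole of the controller, press the recessed reset button fully down and finish while still gripping the rod and holding the button down. Keep every bead in the well, do not press the button under the square hole, and leave the pestle, the small beaker and the amber vial where they stand.

Things in the scene. Friction and masses are not known exactly. Their poses are not given: they have to be found in the camera images.
- rod: The stirring rod, 180 mm long, about 75 g, standing upright in one of the two holes of the rack: a round steel shaft 8 mm across and 130 mm long with a flat end, and above it a round wooden handle 14 mm across and 50 mm long. Origin at the centre of its lower end, z up along the rod. It stands loosely (about 1 mm of play all told) and pulls straight up; nothing else holds it.
- rod_tip (a point): The centre of the flat lower end of the rod's steel shaft (the rod's origin).
- rod_grip (a point): The middle of the rod's wooden handle, on its axis, 155 mm above the tip and 25 mm below the rod's top. At the start it is 165 mm above the bench.
- rack: Grey plastic block, 60 (x) by 150 (y) by 60 mm high, fixed to the bench, origin at the centre of its underside, x and y along its sides. Two round holes 10 mm across and 50 mm deep (floor 10 mm above the bench) lie on its middle line at y = +45 and -45 mm; the rod stands in the one and the pestle in the other, either way round.
- pestle: A stubby pestle standing in the rack's other hole: steel stem 8 mm across and 60 mm long under a white round head 26 mm across and 35 mm high, 95 mm in all (its top 105 mm above the bench). Origin at its lower end. Not needed: leave it.
- bath: The bead bath, fixed to the bench: a blue heater base 150 by 150 by 35 mm high, on which a round steel well stands in the middle: 124 mm across outside, 4 mm wall, 116 mm across inside, its flat inner floor 40 mm and its rim 90 mm above the bench. Origin at the centre of the underside, z up, x and y along the sides of the base; a small display and a knob are on the -x side.
- well_floor (a point): The centre of the inner floor of the well, 40 mm above the bench.
- bead0_center (a point): An aluminium bead, a ball 20 mm across, 11 g, one of six alike lying loose in the well of the bath; this point is its centre. As the run starts they lie roughly in a ring of 36 mm radius about the middle of the well, the middle itself being free.
- bead1_center (a point): The centre of another such bead (number 1).
- bead2_center (a point): The centre of another such bead (number 2).
- bead3_center (a point): The centre of another such bead (number 3).
- bead4_center (a point): The centre of another such bead (number 4).
- bead5_center (a point): The centre of another such bead (number 5).
- controller: The cutout controller, fixed to the bench: a grey box with a white top panel, 110 (x) by 130 (y) by 74 mm high, with a dark display strip along the +x end of the top. Origin at the centre of the underside. Two holes in the top, both 12 mm to the -x side of the middle: a round one (reset) at y = +35 mm and a square one (sensor zero, not to be pressed) at y = -35 mm. A grey button lies deep in each.
- reset_hole (a point): The centre of the mouth of the round hole, 74 mm above the bench. The hole is 19 mm across and goes straight down; the flat top of the reset button, 15 mm across, lies 16 mm below the mouth (58 mm above the bench) and is centred in the hole.
- reset_button (a joint): How far the reset button is pressed, m: 0 released, 0.006 fully down. It is sprung: it starts to move at about 1.5 N and is fully down at about 5 N, and comes up when let go. Held down means pressed by more than 0.0045.
- zero_hole (a point): The centre of the mouth of the square hole, 19 by 19 mm, 74 mm above the bench, 70 mm from the round one. The button inside is like the reset button; leave it alone.
- zero_button (a joint): How far the button under the square hole is pressed, m: 0 released, 0.006 fully down. Must stay released.
- beaker: Small glass beaker, 44 mm across, 55 mm high, loose on the bench; origin under its centre. Leave it.
- vial: Small amber vial with a cap, 32 mm across, 50 mm high, loose on the bench; origin under its centre. Leave it.
Not all that is in view belongs to the job. Leave any blue or purple look-alike of the rack alone.

How it is judged:
On the way, in this order (a step that is already met when the one before it is completed fails the run):
1. the rod has been drawn out of the rack (z of rod_tip in the frame of rack above 0.065 m and contact force between the fingers and rod above 1 N), for 0.1 s.
2. stirring: the tip, below the tops of the beads, is in the +x +y quarter of the well, more than 5 mm past both middle lines (x of rod_tip in the frame of bath above 0.005 m and y of rod_tip in the frame of bath above 0.005 m and horizontal distance between rod_tip and bath below 0.058 m and z of rod_tip in the frame of bath between 0.03 and 0.058 m), for 0.04 s.
3. stirring: it has gone round to the -x -y quarter (x of rod_tip in the frame of bath below -0.005 m and y of rod_tip in the frame of bath below -0.005 m and horizontal distance between rod_tip and bath below 0.058 m and z of rod_tip in the frame of bath between 0.03 and 0.058 m), for 0.04 s.
4. stirring: it has gone on to the +x -y quarter (x of rod_tip in the frame of bath above 0.005 m and y of rod_tip in the frame of bath below -0.005 m and horizontal distance between rod_tip and bath below 0.058 m and z of rod_tip in the frame of bath between 0.03 and 0.058 m), for 0.04 s.
5. stirring: it has gone on to the -x +y quarter (x of rod_tip in the frame of bath below -0.005 m and y of rod_tip in the frame of bath above 0.005 m and horizontal distance between rod_tip and bath below 0.058 m and z of rod_tip in the frame of bath between 0.03 and 0.058 m), for 0.04 s.
6. stirring: it is back in the +x +y quarter (all of step 2), for 0.04 s.
7. the gripped rod, down through the round hole, holds the reset button fully down (value of joint reset_button above 0.0045 m and contact force between rod and reset_button above 2 N and horizontal distance between rod_tip and reset_hole below 0.009 m and contact force between the fingers and rod above 2 N), for 0.3 s.
At the end, for the whole second after the job is handed in: The gripped rod (over 2 N), its tip within 9 mm of the round hole's axis, holds the reset button more than 4.5 of 6 mm down with over 2 N; all beads in the well, at least one of each pair (0 and 1, 2 and 3, 4 and 5) shifted more than 6 mm; other button released (all of step 7 and horizontal distance between each of bead0_center, bead1_center, bead2_center, bead3_center, bead4_center, bead5_center and bath below 0.058 m and height (world z) of bead0_center between 0.04 and 0.092 m and height (world z) of bead1_center between 0.04 and 0.092 m and height (world z) of bead2_center between 0.04 and 0.092 m and height (world z) of bead3_center between 0.04 and 0.092 m and height (world z) of bead4_center between 0.04 and 0.092 m and height (world z) of bead5_center between 0.04 and 0.092 m and distance of any of bead0_center, bead1_center from where it was at the start of the episode above 0.006 m and distance of any of bead2_center, bead3_center from where it was at the start of the episode above 0.006 m and distance of any of bead4_center, bead5_center from where it was at the start of the episode above 0.006 m and value of joint zero_button below 0.002 m); the arm keeps its last pose, push and grip.
It fails at once if the button under the square hole pressed (more than 2 mm) (value of joint zero_button above 0.002 m).
It fails at once if a bead out of the well (horizontal distance between any of bead0_center, bead1_center, bead2_center, bead3_center, bead4_center, bead5_center and bath above 0.065 m or height (world z) of any of bead0_center, bead1_center, bead2_center, bead3_center, bead4_center, bead5_center above 0.12 m).
It fails at once if the pestle, the small beaker or the amber vial moved by more than 30 mm or tipped over (distance of any of beaker, vial, pestle from where it was at the start of the episode above 0.03 m or angle between any of beaker, vial, pestle's own z axis and vertical above 0.5 rad).
It also fails if it takes over 72 s, if anything falls off the work surface, if the arm or the gripper's body presses on something with over 40 N, if the wrist force passes 120 N, or if a joint passes its speed limit or range.

## Working session

There is one attempt and no reset: what is moved stays moved. The work goes in short steps, Python scripts to look and compute and a tool call to move; the robot and the scene stay as the last step left them, time stands still between calls to the robot, and variables do not carry over. Pictures are saved under pics/ and viewed, at most 13 in all, crops included, and the job is handed in when it is done.

Besides the shell and the picture viewer there is one more tool, called after "Request:" as name(argument=value, ...), one argument or row to a line, values as JSON. apply_moves: Moves the arm, as the interface text tells. Its arguments: {"type":"object","properties":{"rows":{"type":"array","items":{"type":"array","items":{"type":"array","items":{"type":"number"}}}}},"required":["rows"]}

```bash
mkdir -p pics
cat > h.py <<'E'
import numpy as np, cv2
from cell import monitor, eyes, robot, models
from scipy.spatial.transform import Rotation as R
E
python3 - <<'E'
from h import *
s=monitor.get_state()
print(s['t'],s['tool_pos'],s['tool_rot'],s['grip_width'],R.from_rotvec(s['tool_rot']).as_matrix().round(3))
ims=[]
for c in ['scene','top']:
    p=eyes.snapshot(c); cv2.imwrite(f'pics/{c}0.png',p['image'])
    for n in ['rod','rod_tip','rod_grip','rack','pestle','bath','well_floor','controller','reset_hole','zero_hole','beaker','vial','bead0_center']:
        for r in models.place_of(p,n)[:3 if n!='bead0_center' else 7]: print(c,n,np.round(r['centre'],4),round(r['confidence'],2), (lambda q:(q[:2]/q[2]*p['fx']+[p['cx'],p['cy']]).round())((p['extrinsics']@np.r_[r['centre'],1])[:3]))
    ims.append(p['image'])
E
```

```text
0.0 [ 0.24643772 -0.57379579  0.21986464] [-3.07571162e+00 -6.32640253e-01  7.27490120e-04] 0.09230837381996725 [[ 0.919  0.395 -0.001]
 [ 0.395 -0.919  0.001]
 [-0.    -0.002 -1.   ]]
scene rod_grip [0.5116 0.3657 0.1668] 0.67 [380. 192.]
scene rack [0.5234 0.5204 0.0008] 0.95 [424. 230.]
scene rack [ 0.5001  0.3205 -0.0021] 0.86 [352. 234.]
scene rack [0.3454 0.2662 0.0032] 0.83 [319. 195.]
scene pestle [0.4905 0.2797 0.0136] 0.62 [337. 230.]
scene pestle [ 0.5026  0.3198 -0.0015] 0.58 [352. 235.]
scene bath [5.942e-01 1.640e-02 1.000e-04] 0.8 [247. 277.]
scene well_floor [0.5965 0.0191 0.0384] 0.96 [248. 269.]
scene well_floor [ 0.5005  0.3227 -0.0036] 0.32 [353. 234.]
scene controller [0.5616 0.0057 0.0508] 0.73 [241. 256.]
scene controller [ 0.5084 -0.3163 -0.0022] 0.67 [114. 268.]
scene controller [0.5928 0.0214 0.0017] 0.21 [249. 276.]
scene reset_hole [0.5972 0.0151 0.041 ] 0.38 [246. 269.]
scene zero_hole [ 0.494  -0.3544  0.073 ] 0.98 [ 91. 248.]
scene beaker [0.5954 0.1572 0.0012] 0.53 [302. 270.]
scene vial [ 0.595  -0.1569  0.0015] 0.63 [178. 287.]
scene vial [ 0.5834 -0
[... 312 characters left out ...]
 0.1581 -0.0027] 0.26 [249. 168.]
top bath [ 0.5916  0.0156 -0.0007] 0.61 [304. 168.]
top well_floor [0.5954 0.0121 0.0419] 0.55 [306. 163.]
top controller [ 0.5035 -0.3143  0.002 ] 0.87 [432. 199.]
top controller [0.6083 0.0478 0.0431] 0.49 [292. 158.]
top controller [ 0.4915 -0.2828  0.0708] 0.47 [428. 199.]
top reset_hole [ 0.4871 -0.2856  0.0702] 0.96 [429. 201.]
top zero_hole [ 0.4975 -0.3535  0.0746] 0.86 [457. 196.]
top beaker [ 0.5914  0.1575 -0.0024] 0.49 [250. 169.]
top beaker [0.5586 0.0021 0.0495] 0.48 [310. 176.]
top vial [ 0.5946 -0.1635 -0.0022] 0.48 [372. 165.]
top bead0_center [0.6334 0.0206 0.0505] 0.59 [302. 147.]
top bead0_center [ 0.6145 -0.0086  0.052 ] 0.26 [314. 154.]
```

View pics/scene0.png

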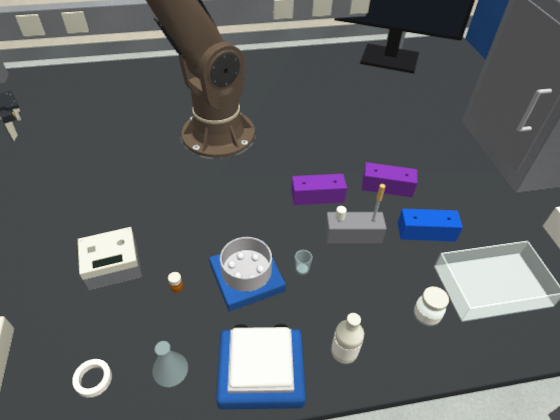

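View pics/top0.png

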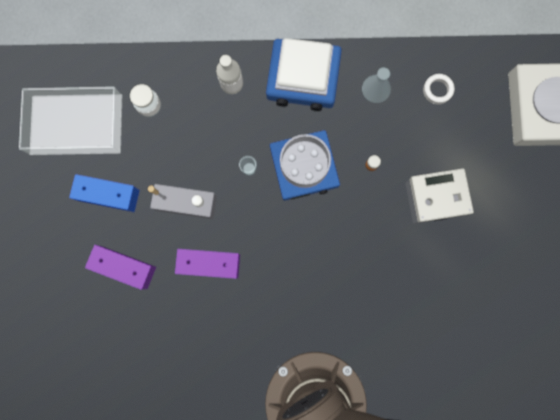

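The scene shows the grey rack at (356,228), holding the rod (tan handle, 380,190) and the white pestle (341,213). The purple blocks at (319,189) and (390,180) and the blue block at (430,224) are empty look-alikes. The bath is at (247,268) and the controller at (108,256). Next is one enlarged crop of the rack before I reach for it, and the first moves, which are free-space only.

Run:
```python
from h import *
a=cv2.imread('pics/scene0.png')[160:260,290:470]; b=cv2.imread('pics/top0.png')[130:240,130:350]
c=cv2.imread('pics/top0.png')[150:240,390:490]
f=lambda i,w,h:cv2.resize(i,(w,h),interpolation=cv2.INTER_CUBIC)
cv2.imwrite('pics/crop.png',np.vstack([np.hstack([f(a,450,250),f(c,278,250)]),f(b,728,350)]))
```

```text
(no output)
```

View pics/crop.png

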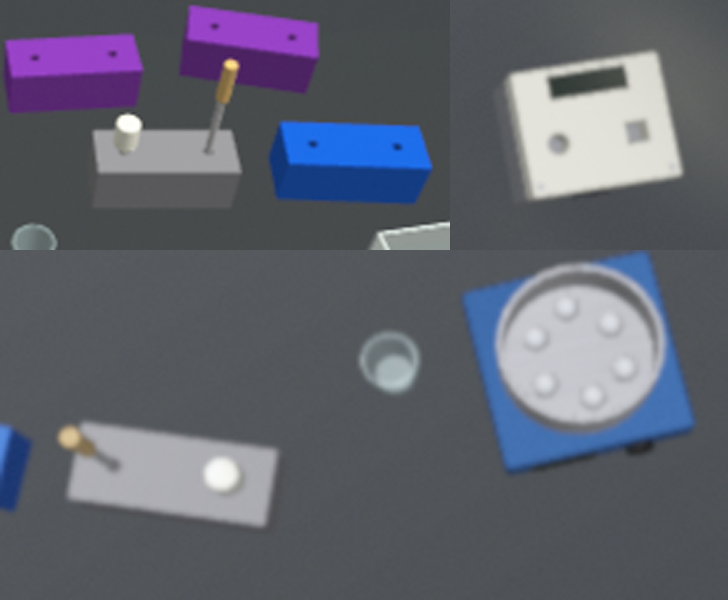

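Request:
apply_moves(
  rows=[
    [[91.8,1,0,-0.5,0,0,7.8],[91.8,1,0,-0.5,0,0,7.8],[91.8,1,0,-0.5,0,0,7.7],[91.8,0.5,-1,0,0,0,0],[91.8,0.5,-1,0,0,0,0]],
  ],
)

```text
t: 1.9
tool_pos: [0.4033, -0.4618, 0.2809]
tool_rot: [3.141, -0.002, 0.001]
wrist_force: [1.1, -0.2, 0.2]
grip_width: 0.0915
grasp_force: 0.0
```

The crop confirms it: the only rod is in the grey rack, pestle on the other side. The controller's round hole is on the left (+y) and the square one on the right. I'll get wrist views of the controller and bath on the way over.

Request:
apply_moves(
  rows=[
    [[91.8,0.1,-1,0,0,0,0],[91.8,0.1,-1,0,0,0,0],[91.8,0.2,-1,0,0,0,0],[91.8,0.1,-1,0,0,0,0],[91.8,0,0,0,0,0,0]],
  ],
)

```text
t: 2.4
tool_pos: [0.4235, -0.2966, 0.2811]
tool_rot: [-3.139, -0.011, -0.002]
wrist_force: [-0.4, -0.9, 0.2]
grip_width: 0.0918
grasp_force: 0.0
```

```bash
cat >> h.py <<'E'
def wrist(name,names,k=3):
    s=monitor.get_state(); p=eyes.snapshot('wrist'); cv2.imwrite(f'pics/{name}.png',p['image'])
    T=np.eye(4);T[:3,:3]=R.from_rotvec(s['tool_rot']).as_matrix();T[:3,3]=s['tool_pos']
    C=T@p['T_tool_cam']; I=np.linalg.inv(C)
    print('tool',s['tool_pos'].round(4),s['tool_rot'].round(3),'cam',C.round(3).tolist(),p['fx'],p['cx'],p['cy'],'t',s['t'])
    for n in names:
        for r in models.place_of(p,n)[:k]:
            q=(I@np.r_[r['centre'],1])[:3]
            print(n,np.round(r['centre'],4),round(r['confidence'],2),(q[:2]/q[2]*p['fx']+[p['cx'],p['cy']]).round())
    return s,p,C
E
python3 -c "
from h import *
wrist('w1',['reset_hole','zero_hole','controller'])"
```

```text
tool [ 0.4235 -0.2966  0.2811] [-3.139e+00 -1.100e-02 -2.000e-03] cam [[0.006, -0.954, -0.301, 0.506], [-1.0, -0.006, 0.0, -0.296], [-0.002, 0.301, -0.954, 0.445], [0.0, 0.0, 0.0, 1.0]] 311.6941791308228 278.5478816266851 208.44909749631918 t 2.4
reset_hole [ 0.4892 -0.2874  0.0728] 0.94 [272. 126.]
zero_hole [ 0.4996 -0.3524  0.0757] 0.77 [329. 117.]
zero_hole [0.5603 0.0081 0.0499] 0.29 [17. 59.]
controller [ 5.042e-01 -3.158e-01  4.000e-04] 0.77 [294. 112.]
```

View pics/w1.png

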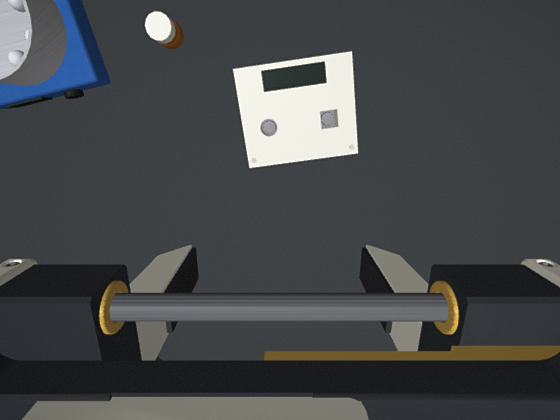

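The wrist view shows the controller's round reset hole at (268,128), which works out to about (0.486,-0.283). The square hole is at (329,118). Next stop is above the bath.

Request:
apply_moves(
  rows=[
    [[91.8,0.1,-1,0,0,0,0],[91.8,0.1,-1,0,0,0,0],[91.8,0.1,-1,0,0,0,0],[91.8,0.2,-1,0,0,0,0],[91.8,0.1,-1,0,0,0,0]],
  ],
)

```text
t: 3.1
tool_pos: [0.4465, -0.1026, 0.2807]
tool_rot: [3.141, -0.006, 0.001]
wrist_force: [0.6, 0.3, -0.6]
grip_width: 0.0918
grasp_force: 0.0
```

Request:
apply_moves(
  rows=[
    [[91.8,0.1,-1,0,0,0,0],[91.8,0.1,-1,0,0,0,0],[91.8,0.2,-1,0,0,0,0],[91.8,0,0,0,0,0,0],[91.8,0,0,0,0,0,0]],
  ],
)

```text
t: 3.6
tool_pos: [0.4627, 0.0168, 0.2804]
tool_rot: [3.141, -0.001, -0.001]
wrist_force: [-0.1, -1.1, -0.6]
grip_width: 0.0919
grasp_force: 0.0
```

Run:
```python
from h import *
wrist('w2',['well_floor','bath','rod_grip','rod','bead0_center'],7)
```

```text
tool [0.4627 0.0168 0.2804] [ 3.141e+00 -1.000e-03 -1.000e-03] cam [[-0.002, -0.953, -0.302, 0.546], [-1.0, 0.002, 0.0, 0.017], [0.0, 0.302, -0.953, 0.444], [0.0, 0.0, 0.0, 1.0]] 311.6941791308228 278.5478816266851 208.44909749631918 t 3.6
well_floor [0.5969 0.0161 0.0416] 0.84 [279.  64.]
well_floor [ 0.5844 -0.0182  0.0493] 0.73 [309.  75.]
bath [0.5917 0.013  0.0029] 0.72 [282.  73.]
rod [0.6087 0.0465 0.0471] 0.59 [253.  52.]
rod [0.6352 0.0265 0.0497] 0.21 [270.  26.]
bead0_center [0.6311 0.027  0.0499] 0.74 [270.  30.]
```

Request:
apply_moves(
  rows=[
    [[91.8,0.1,-1,0,0,0,0],[91.8,0.1,-1,0,0,0,0],[91.8,0.1,-1,0,0,0,0],[91.8,0.1,-1,0,0,0,0],[91.8,0,-1,0,0,0,0]],
  ],
)

```text
t: 4.4
tool_pos: [0.479, 0.2181, 0.2807]
tool_rot: [3.141, -0.005, 0.001]
wrist_force: [0.2, 0.8, 0.4]
grip_width: 0.0918
grasp_force: 0.0
```

Request:
apply_moves(
  rows=[
    [[91.8,0,-1,0,0,0,0],[91.8,0,-1,0,0,0,0],[91.8,0,0,0,0,0,0],[91.8,0,0,0,0,0,0]],
  ],
)

```text
t: 4.8
tool_pos: [0.4784, 0.2975, 0.2802]
tool_rot: [3.141, 0.0, -0.001]
wrist_force: [-1.0, -0.4, -0.4]
grip_width: 0.0919
grasp_force: 0.0
```

Run:
```python
from h import *
wrist('w3',['rod_grip','rod','pestle','rack'],3)
a=cv2.imread('pics/w2.png');b=cv2.imread('pics/w3.png')
cv2.imwrite('pics/w23.png',np.hstack([cv2.resize(a,(400,300)),cv2.resize(b,(400,300))]))
```

```text
tool [0.4784 0.2975 0.2802] [ 3.141e+00  0.000e+00 -1.000e-03] cam [[-0.001, -0.953, -0.303, 0.561], [-1.0, 0.001, -0.0, 0.298], [0.0, 0.303, -0.953, 0.444], [0.0, 0.0, 0.0, 1.0]] 311.6941791308228 278.5478816266851 208.44909749631918 t 4.8
rod_grip [0.5104 0.3662 0.1668] 0.81 [202. 169.]
rod_grip [0.5071 0.3695 0.0111] 0.55 [227. 151.]
rod [0.5056 0.3655 0.0099] 0.78 [230. 152.]
rod [0.5622 0.01   0.0507] 0.4 [518. 109.]
pestle [0.4931 0.2804 0.0088] 0.97 [291. 161.]
pestle [0.5985 0.0159 0.0365] 0.59 [512.  77.]
rack [ 4.997e-01  3.223e-01 -3.000e-04] 0.74 [261. 155.]
rack [ 3.419e-01  2.612e-01 -3.000e-04] 0.73 [302. 256.]
rack [0.3408 0.4788 0.0023] 0.63 [163. 258.]
```

View pics/w23.png

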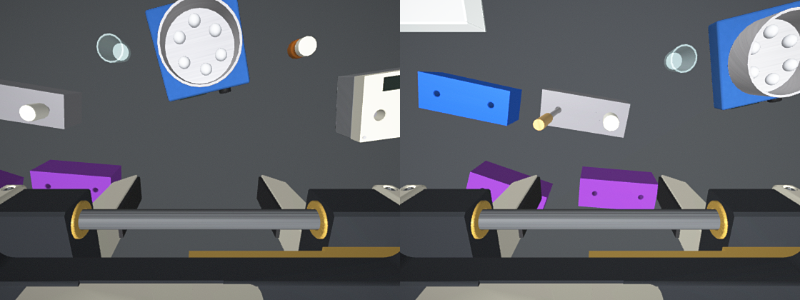

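Rod top is at (196,174) in full-size pixels, which gives (0.510, 0.366) and agrees with the networks. The bath centre is near (0.595,0.0155). Moving in to grasp.

Request:
apply_moves(
  rows=[
    [[91.8,0.4,-0.85,0,0,0,0],[91.8,0.39,-0.86,0,0,0,0],[91.8,0,0,0.5,0,0,0],[91.8,0,0,0.5,0,0,0],[91.8,0,0,0.5,0,0,0]],
  ],
)

```text
t: 5.55
tool_pos: [0.5106, 0.365, 0.2199]
tool_rot: [3.141, -0.003, 0.001]
wrist_force: [-0.3, -0.6, -0.8]
grip_width: 0.092
grasp_force: 0.0
```

Request:
apply_moves(
  rows=[
    [[91.8,0,0,0.5,0,0,0],[91.8,0,0,0.5,0,0,0],[91.8,0,0,0.5,0,0,0],[91.8,0,0,0,0,0,0],[91.8,0,0,0,0,0,0]],
  ],
)

```text
t: 6.05
tool_pos: [0.5105, 0.3651, 0.161]
tool_rot: [3.141, -0.003, -0.0]
wrist_force: [-0.6, -0.5, -0.2]
grip_width: 0.0918
grasp_force: 0.0
```

Run:
```python
from h import *
wrist('w4',['rod_grip'],2)
```

```text
tool [0.5105 0.3651 0.161 ] [ 3.141e+00 -3.000e-03 -0.000e+00] cam [[-0.003, -0.953, -0.302, 0.593], [-1.0, 0.003, 0.001, 0.365], [0.0, 0.302, -0.953, 0.325], [0.0, 0.0, 0.0, 1.0]] 311.6941791308228 278.5478816266851 208.44909749631918 t 6.05
rod_grip [0.5114 0.3681 0.1677] 0.68 [274. 264.]
```

View pics/w4.png

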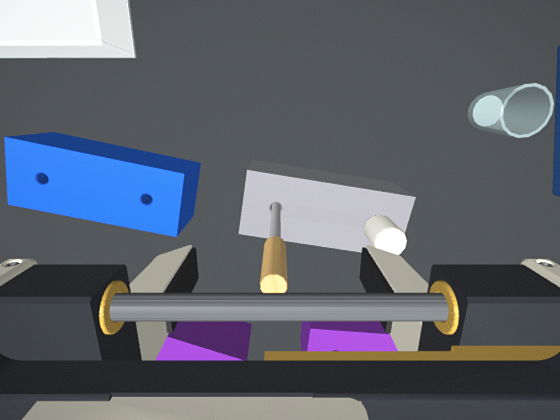

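The wrist view shows the rod's handle top at (274,284) centred between the pads; it is about 2 mm to +y of the tool. I'll nudge over, close and lift.

Request:
apply_moves(
  rows=[
    [[91.8,0,-0.04,0,0,0,0],[40,0,0,0,0,0,0],[5,0,0,0,0,0,0],[5,0,0,0,0,0,0],[5,0,0,0,0,0,0]],
  ],
)

```text
t: 6.65
tool_pos: [0.5101, 0.3673, 0.1607]
tool_rot: [3.141, -0.001, 0.0]
wrist_force: [0.1, 0.5, 0.7]
grip_width: 0.0644
grasp_force: 0.0
```

Request:
apply_moves(
  rows=[
    [[5,0,0,0,0,0,0],[5,0,0,0,0,0,0],[5,0,0,0,0,0,0],[5,0,0,0,0,0,0]],
  ],
)

```text
t: 7.05
tool_pos: [0.5101, 0.3674, 0.1606]
tool_rot: [3.142, -0.001, -0.0]
wrist_force: [0.7, 1.1, -0.4]
grip_width: 0.0324
grasp_force: 0.0
```

Request:
apply_moves(
  rows=[
    [[5,0,0,0,0,0,0],[5,0,0,0,0,0,0],[5,0,0,0,0,0,0],[5,0,0,0,0,0,0],[5,0,0,0,0,0,0]],
  ],
)

```text
t: 7.55
tool_pos: [0.5101, 0.3674, 0.1606]
tool_rot: [3.142, -0.001, -0.0]
wrist_force: [0.8, 0.4, 0.4]
grip_width: 0.013
grasp_force: 30.0
```

```bash
python3 -c "
from h import *
s=monitor.get_state();print(s['tool_pos'],s['wrist_force'],s['torque'],s['grip_width'],s['grasp_force'])"
```

```text
[0.51009535 0.3673661  0.16059688] [0.75775962 0.41117621 0.41824851] [ 0.04205706 -0.0220212  -0.019425  ] 0.012989427399351697 29.99984711408615
```

Gripped at 30 N. Lifting straight up.

Request:
apply_moves(
  rows=[
    [[5,0,0,-0.3,0,0,0],[5,0,0,-0.5,0,0,0],[5,0,0,-0.7,0,0,0],[5,0,0,-0.8,0,0,0],[5,0,0,-0.7,0,0,0]],
  ],
)

```text
t: 8.05
tool_pos: [0.51, 0.3675, 0.2831]
tool_rot: [-3.141, 0.001, -0.001]
wrist_force: [0.4, -0.0, -1.0]
grip_width: 0.0127
grasp_force: 30.0
```

Request:
apply_moves(
  rows=[
    [[5,0.1,1,0,0,0,0],[5,0.2,1,0,0,0,0],[5,0.3,1,0,0,0,0],[5,0.3,1,0,0,0,0],[5,0.3,1,0,0,0,0]],
  ],
)

```text
t: 8.55
tool_pos: [0.5581, 0.1657, 0.2817]
tool_rot: [-3.141, 0.001, -0.001]
wrist_force: [0.5, -1.3, -1.8]
grip_width: 0.0132
grasp_force: 30.0
```

Run:
```python
from h import *
for c in ['scene','top']:
    p=eyes.snapshot(c); cv2.imwrite(f'pics/{c}1.png',p['image'])
    for n in ['rod','rod_tip','rod_grip','bath','well_floor']:
        for r in models.place_of(p,n)[:2]: print(c,n,np.round(r['centre'],4),round(r['confidence'],2))
wrist('w5',['rod','rod_tip','rod_grip','well_floor','bath'],2)
a=cv2.imread('pics/scene1.png')[120:330,160:440];b=cv2.imread('pics/w5.png')
cv2.imwrite('pics/s1.png',np.hstack([cv2.resize(a,(400,300)),cv2.resize(b,(400,300))]))
```

```text
scene rod [0.5599 0.166  0.1298] 0.47
scene rod_tip [0.5568 0.1627 0.1338] 0.63
scene rod_grip [0.5619 0.166  0.2853] 0.72
scene bath [0.5914 0.0189 0.003 ] 0.72
scene well_floor [0.5954 0.0216 0.0421] 0.57
scene well_floor [0.5572 0.1656 0.2876] 0.2
top rod_tip [ 0.4897 -0.2875  0.0714] 0.59
top rod_tip [ 0.5931 -0.1622 -0.0043] 0.42
top bath [ 5.927e-01  1.440e-02 -3.000e-04] 0.97
top bath [ 0.6154 -0.009   0.0488] 0.6
top well_floor [0.5933 0.0149 0.042 ] 0.92
tool [0.5577 0.1681 0.2806] [-3.142e+00 -1.000e-03  0.000e+00] cam [[-0.0, -0.953, -0.302, 0.641], [-1.0, 0.0, 0.0, 0.169], [-0.0, 0.302, -0.953, 0.444], [0.0, 0.0, 0.0, 1.0]] 311.6941791308228 278.5478816266851 208.44909749631918 t 9.15
rod [0.5569 0.1682 0.1323] 0.62 [279. 195.]
rod_tip [ 5.003e-01  3.218e-01 -2.000e-04] 0.74 [176. 208.]
rod_tip [0.5568 0.1658 0.1298] 0.67 [281. 194.]
rod_grip [0.5557 0.1667 0.2878] 0.79 [282. 269.]
bath [ 0.5911  0.0138 -0.0021] 0.77 [388. 146.]
bath [ 0.595  -0.1612  0.0011] 0.3 [514. 144.]
```

View pics/s1.png

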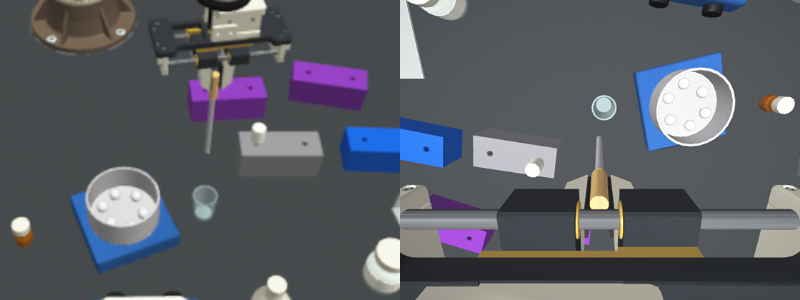

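The rod hangs vertical in the grip (wrist pixels 600,140–205), with its tip under the TCP. Moving over the well's middle.

Request:
apply_moves(
  rows=[
    [[5,0.25,0.96,0,0,0,0],[5,0.25,0.96,0,0,0,0],[5,0.25,0.95,0,0,0,0],[5,0.16,0.94,0,0,0,0],[5,0,0,0,0,0,0]],
  ],
)

```text
t: 9.95
tool_pos: [0.595, 0.0072, 0.2802]
tool_rot: [3.138, -0.016, -0.0]
wrist_force: [1.0, -0.7, -0.2]
grip_width: 0.013
grasp_force: 30.0
```

Run:
```python
from h import *
for c in ['scene','top']:
    p=eyes.snapshot(c); cv2.imwrite(f'pics/{c}2.png',p['image'])
    for n in ['rod_tip','bath','well_floor']:
        for r in models.place_of(p,n)[:2]: print(c,n,np.round(r['centre'],4),round(r['confidence'],2))
wrist('w6',['rod_tip','well_floor','bath'],2)
a=cv2.imread('pics/scene2.png')[160:310,160:360]
b=cv2.imread('pics/w6.png')
cv2.imwrite('pics/s2.png',np.hstack([cv2.resize(a,(400,300)),cv2.resize(b,(400,300))]))
```

```text
scene rod_tip [0.5951 0.006  0.1317] 0.53
scene rod_tip [ 0.5957 -0.1538 -0.0015] 0.38
scene bath [0.5928 0.0178 0.0014] 0.97
scene well_floor [0.5935 0.0195 0.0383] 0.9
top rod_tip [0.5972 0.0157 0.1332] 0.55
top rod_tip [ 0.5902  0.0153 -0.001 ] 0.49
top bath [0.5934 0.0154 0.0012] 0.63
top well_floor [0.5955 0.0163 0.0433] 0.84
tool [0.594  0.0162 0.2807] [-3.141e+00 -2.000e-03 -0.000e+00] cam [[0.0, -0.953, -0.302, 0.677], [-1.0, -0.0, 0.0, 0.017], [-0.0, 0.302, -0.953, 0.444], [0.0, 0.0, 0.0, 1.0]] 311.6941791308228 278.5478816266851 208.44909749631918 t 10.35
rod_tip [0.5917 0.0159 0.1298] 0.73 [279. 195.]
well_floor [0.595  0.015  0.0404] 0.73 [280. 175.]
well_floor [0.5904 0.016  0.1302] 0.49 [279. 197.]
bath [0.5893 0.0121 0.0009] 0.59 [282. 174.]
```

View pics/s2.png

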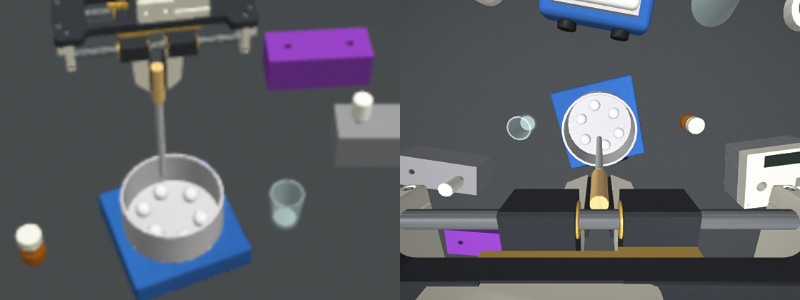

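The tip is over the well's middle (600,140 in the right view), with the beads ringed round it. Descending to tip z of about 0.047 at the free middle.

Request:
apply_moves(
  rows=[
    [[5,0,0,0.5,0,0,0],[5,0,0,0.6,0,0,0],[5,0,0,0.6,0,0,0],[5,0,0,0.38,0,0,0],[5,0,0,0,0,0,0]],
  ],
)

```text
t: 11.05
tool_pos: [0.5927, 0.0147, 0.1952]
tool_rot: [3.141, -0.001, -0.006]
wrist_force: [-0.6, -0.1, -0.3]
grip_width: 0.0132
grasp_force: 30.0
```

Request:
apply_moves(
  rows=[
    [[5,0.2,0,0,0,0,0],[5,0.27,0,0,0,0,0],[5,0.26,0,0,0,0,0],[5,-0.1,-0.36,0,0,0,0],[5,-0.27,-0.27,0,0,0,0]],
  ],
)

```text
t: 11.55
tool_pos: [0.6095, 0.0414, 0.1975]
tool_rot: [-3.141, 0.002, -0.001]
wrist_force: [0.0, 0.8, -0.9]
grip_width: 0.013
grasp_force: 30.0
```

Request:
apply_moves(
  rows=[
    [[5,-0.36,-0.1,0,0,0,0],[5,-0.36,0.1,0,0,0,0],[5,-0.27,0.27,0,0,0,0],[5,-0.1,0.36,0,0,0,0],[5,0.1,0.36,0,0,0,0]],
  ],
)

```text
t: 12.05
tool_pos: [0.5683, -0.0011, 0.1978]
tool_rot: [3.141, -0.002, 0.0]
wrist_force: [0.8, -0.5, -1.0]
grip_width: 0.0133
grasp_force: 30.0
```

Request:
apply_moves(
  rows=[
    [[5,0.27,0.27,0,0,0,0],[5,0.36,0.1,0,0,0,0],[5,0.36,-0.1,0,0,0,0],[5,0.27,-0.27,0,0,0,0],[5,0.1,-0.36,0,0,0,0]],
  ],
)

```text
t: 12.55
tool_pos: [0.6251, 0.0146, 0.1969]
tool_rot: [-3.141, 0.005, -0.0]
wrist_force: [-0.7, 0.9, -1.1]
grip_width: 0.0131
grasp_force: 30.0
```

Run:
```python
from h import *
s=monitor.get_state(); print(s['tool_pos'],s['wrist_force'],s['torque'])
p=eyes.snapshot('scene'); cv2.imwrite('pics/s3.png',cv2.resize(p['image'][160:310,160:360],(600,450)))
for n in ['rod_tip','rod_grip']:
  for r in models.place_of(p,n)[:2]: print(n,np.round(r['centre'],4),round(r['confidence'],2))
```

```text
[0.62505994 0.01461966 0.19692848] [-0.73456536  0.89698527 -1.05332259] [ 0.01986977  0.00343841 -0.00598609]
rod_tip [0.6244 0.0135 0.0474] 0.58
rod_grip [0.6279 0.0156 0.2009] 0.75
rod_grip [0.5475 0.0291 0.0448] 0.28
```

View pics/s3.png

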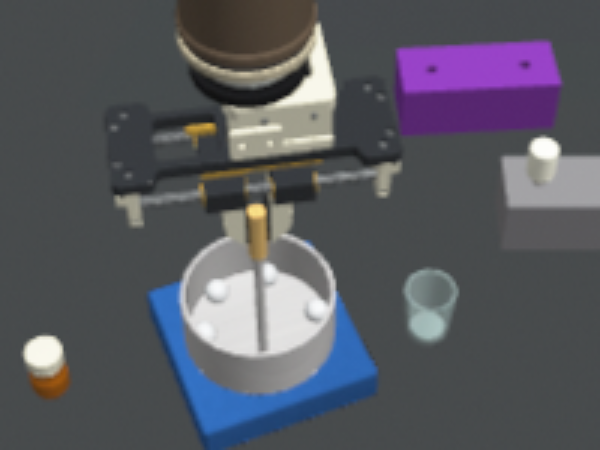

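After the first turn the rod stands upright in the well (262,350) and the beads have shifted (218,290; 268,272; 315,310; 205,330). Nothing spilled that I can see. Two more turns.

Request:
apply_moves(
  rows=[
    [[5,-0.1,-0.36,0,0,0,0],[5,-0.27,-0.27,0,0,0,0],[5,-0.36,-0.1,0,0,0,0],[5,-0.36,0.1,0,0,0,0],[5,-0.27,0.27,0,0,0,0]],
  ],
)

```text
t: 13.2
tool_pos: [0.567, 0.0313, 0.1977]
tool_rot: [-3.141, -0.004, 0.0]
wrist_force: [0.2, -0.2, -0.5]
grip_width: 0.0134
grasp_force: 30.0
```

Request:
apply_moves(
  rows=[
    [[5,-0.1,0.36,0,0,0,0],[5,0.1,0.36,0,0,0,0],[5,0.27,0.27,0,0,0,0],[5,0.36,0.1,0,0,0,0],[5,0.36,-0.1,0,0,0,0]],
  ],
)

```text
t: 13.7
tool_pos: [0.6104, -0.0136, 0.1973]
tool_rot: [3.141, -0.008, 0.001]
wrist_force: [0.3, -0.2, -1.9]
grip_width: 0.0132
grasp_force: 30.0
```

Request:
apply_moves(
  rows=[
    [[5,0.27,-0.27,0,0,0,0],[5,0.1,-0.36,0,0,0,0],[5,-0.1,-0.36,0,0,0,0],[5,-0.27,-0.27,0,0,0,0],[5,-0.36,-0.1,0,0,0,0]],
  ],
)

```text
t: 14.2
tool_pos: [0.5927, 0.047, 0.1973]
tool_rot: [-3.141, -0.004, 0.001]
wrist_force: [0.6, -0.5, -0.4]
grip_width: 0.0135
grasp_force: 30.0
```

Request:
apply_moves(
  rows=[
    [[5,-0.36,0.1,0,0,0,0],[5,-0.27,0.27,0,0,0,0],[5,-0.1,0.36,0,0,0,0],[5,0.1,0.36,0,0,0,0],[5,0.27,0.27,0,0,0,0]],
  ],
)

```text
t: 14.7
tool_pos: [0.5801, -0.013, 0.1978]
tool_rot: [3.141, -0.005, 0.001]
wrist_force: [0.1, 0.1, -0.9]
grip_width: 0.0133
grasp_force: 30.0
```

Request:
apply_moves(
  rows=[
    [[5,0.36,0.1,0,0,0,0],[5,0.36,-0.1,0,0,0,0],[5,0.27,-0.27,0,0,0,0],[5,0.1,-0.36,0,0,0,0],[5,-0.1,-0.36,0,0,0,0]],
  ],
)

```text
t: 15.2
tool_pos: [0.6201, 0.031, 0.1969]
tool_rot: [-3.141, 0.001, 0.0]
wrist_force: [-0.3, 1.2, -1.3]
grip_width: 0.0133
grasp_force: 30.0
```

Request:
apply_moves(
  rows=[
    [[5,-0.2,-0.2,0,0,0,0],[5,0,0,0,0,0,0],[5,-0.3,0.3,0,0,0,0],[5,0,0,0,0,0,0]],
  ],
)

```text
t: 15.6
tool_pos: [0.598, 0.023, 0.1976]
tool_rot: [3.139, -0.004, -0.001]
wrist_force: [-1.1, -0.6, -0.5]
grip_width: 0.0133
grasp_force: 30.0
```

Run:
```python
from h import *
s=monitor.get_state(); print(s['tool_pos'],s['wrist_force'],s['torque'])
p=eyes.snapshot('scene'); a=p['image'][160:310,160:360]
for n in ['rod_tip','rod_grip']:
  for r in models.place_of(p,n)[:2]: print(n,np.round(r['centre'],4),round(r['confidence'],2))
cv2.imwrite('pics/s4.png',cv2.resize(a,(600,450)))
```

```text
[0.59797303 0.02299335 0.19763307] [-1.11957626 -0.55178042 -0.54044521] [ 0.00580317  0.01690865 -0.03173095]
rod_tip [0.5972 0.0171 0.0491] 0.68
```

Three turns are done. Lifting out and travelling to the round hole.

Request:
apply_moves(
  rows=[
    [[5,0,0,-0.4,0,0,0],[5,0,0,-0.6,0,0,0],[5,0,0,-0.6,0,0,0],[5,0,0,-0.4,0,0,0],[5,-0.35,0.96,0,0,0,0]],
  ],
)

```text
t: 16.25
tool_pos: [0.5879, -0.0065, 0.2801]
tool_rot: [-3.137, -0.013, -0.009]
wrist_force: [0.8, -0.2, -1.0]
grip_width: 0.0131
grasp_force: 30.0
```

Request:
apply_moves(
  rows=[
    [[5,-0.35,0.96,0,0,0,0],[5,-0.35,0.96,0,0,0,0],[5,-0.35,0.96,0,0,0,0],[5,-0.35,0.96,0,0,0,0],[5,-0.34,0.96,0,0,0,0]],
  ],
)

```text
t: 16.75
tool_pos: [0.5153, -0.2062, 0.2777]
tool_rot: [3.142, -0.001, 0.001]
wrist_force: [0.3, 0.1, -1.9]
grip_width: 0.0132
grasp_force: 30.0
```

Request:
apply_moves(
  rows=[
    [[5,-0.34,0.95,0,0,0,0],[5,-0.34,0.95,0,0,0,0],[5,0,0,0,0,0,0],[5,0,0,0,0,0,0]],
  ],
)

```text
t: 17.15
tool_pos: [0.4883, -0.2817, 0.2774]
tool_rot: [-3.141, 0.005, -0.0]
wrist_force: [1.2, 0.8, -2.0]
grip_width: 0.0134
grasp_force: 30.0
```

Run:
```python
from h import *
for c in ['scene','top']:
    p=eyes.snapshot(c); cv2.imwrite(f'pics/{c}5.png',p['image'])
    for n in ['rod_tip','reset_hole','zero_hole']:
        for r in models.place_of(p,n)[:2]: print(c,n,np.round(r['centre'],4),round(r['confidence'],2))
s,p,C=wrist('w7',['rod_tip','reset_hole','zero_hole','controller'],2)
a=cv2.imread('pics/scene5.png')[180:300,60:220]
b=p['image'][60:285,130:430]
cv2.imwrite('pics/s5.png',np.vstack([np.hstack([cv2.resize(a,(400,300)),cv2.resize(b,(400,300))]),np.hstack([cv2.resize(cv2.imread('pics/scene5.png')[200:305,195:300],(400,300)),cv2.resize(cv2.imread('pics/top5.png')[120:210,260:350],(400,300))])]))
```

```text
scene rod_tip [ 0.485  -0.2825  0.1307] 0.59
scene rod_tip [ 0.5946 -0.1525 -0.0007] 0.56
scene reset_hole [ 0.4844 -0.2842  0.0711] 0.84
scene zero_hole [ 0.4968 -0.3535  0.0743] 0.86
top rod_tip [ 0.4892 -0.2798  0.1286] 0.46
top reset_hole [ 0.4904 -0.2841  0.0705] 0.56
top zero_hole [ 0.497  -0.3557  0.0731] 0.68
tool [ 0.4886 -0.2803  0.2775] [-3.142e+00 -1.000e-03 -0.000e+00] cam [[-0.0, -0.953, -0.302, 0.572], [-1.0, 0.0, 0.0, -0.28], [-0.0, 0.302, -0.953, 0.441], [0.0, 0.0, 0.0, 1.0]] 311.6941791308228 278.5478816266851 208.44909749631918 t 17.55
rod_tip [ 0.4898 -0.2791  0.1262] 0.9 [278. 192.]
reset_hole [ 0.487  -0.2879  0.0768] 0.73 [285. 184.]
zero_hole [ 0.4976 -0.3519  0.0738] 0.62 [339. 175.]
zero_hole [0.5909 0.0144 0.0006] 0.47 [57. 95.]
controller [ 0.5044 -0.3206 -0.0017] 0.92 [307. 159.]
controller [0.5941 0.0138 0.0411] 0.24 [34. 90.]
```

View pics/s5.png

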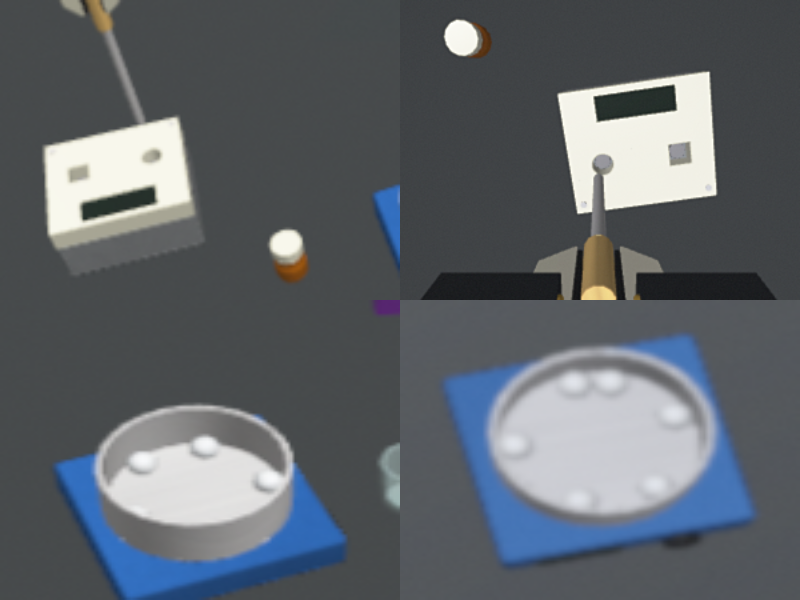

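All six beads are in the well and spread to the wall (bottom views). The rod tip shows at (598,178) and the round hole centre at (602,163) in the wrist crop. The tip needs about 4 mm in -y. I'll correct that, lower to just above the mouth and check.

Request:
apply_moves(
  rows=[
    [[5,-0.02,0.1,0,0,0,0],[5,0,0,0.4,0,0,0],[5,0,0,0.5,0,0,0],[5,0,0,0.3,0,0,0],[5,0,0,0,0,0,0]],
  ],
)

```text
t: 18.3
tool_pos: [0.4864, -0.2849, 0.2278]
tool_rot: [-3.14, 0.002, 0.005]
wrist_force: [0.0, -0.8, -0.6]
grip_width: 0.0128
grasp_force: 30.0
```

Run:
```python
from h import *
s,p,C=wrist('w8',['rod_tip','reset_hole'],1)
q=eyes.snapshot('scene')
for n in ['rod_tip','reset_hole']:
    for r in models.place_of(q,n)[:1]: print(n,np.round(r['centre'],4),round(r['confidence'],2))
a=q['image'][215:295,65:165]
b=p['image'][130:250,210:370]
cv2.imwrite('pics/s6.png',np.hstack([cv2.resize(a,(400,320)),cv2.resize(b,(400,300)) if 0 else cv2.resize(b,(400,320))]))
```

```text
tool [ 0.4864 -0.2849  0.2278] [-3.14e+00  2.00e-03  5.00e-03] cam [[-0.002, -0.952, -0.305, 0.57], [-1.0, 0.001, 0.002, -0.285], [-0.001, 0.305, -0.952, 0.391], [0.0, 0.0, 0.0, 1.0]] 311.6941791308228 278.5478816266851 208.44909749631918 t 18.3
rod_tip [ 0.4871 -0.2846  0.0753] 0.91 [279. 192.]
reset_hole [ 0.4838 -0.286   0.0742] 0.58 [280. 195.]
rod_tip [ 0.4864 -0.2867  0.0822] 0.6
reset_hole [ 0.4852 -0.2847  0.0711] 0.76
```

View pics/s6.png

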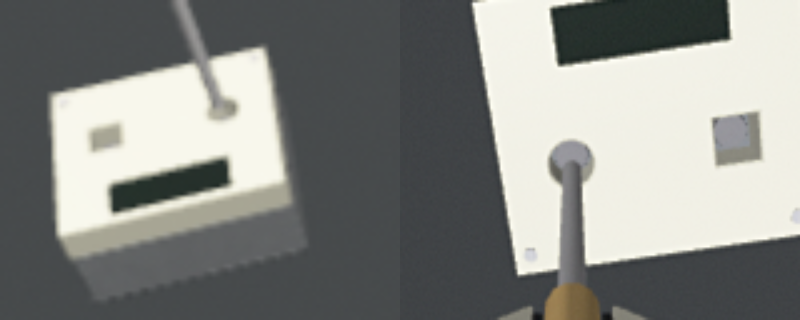

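The tip sits right over the round hole in both views: left (220,105), right (571,163). Lowering to the button, then pressing in small steps.

Request:
apply_moves(
  rows=[
    [[5,0,0,0.2,0,0,0],[5,0,0,0.25,0,0,0],[5,0,0,0,0,0,0]],
  ],
)

```text
t: 18.9
tool_pos: [0.4865, -0.2846, 0.2096]
tool_rot: [-3.14, 0.001, 0.004]
wrist_force: [-0.0, -0.3, -1.0]
grip_width: 0.0134
grasp_force: 30.0
```

Request:
apply_moves(
  rows=[
    [[5,0,0,0.05,0,0,0],[5,0,0,0.05,0,0,0],[5,0,0,0.04,0,0,0],[5,0,0,0,0,0,0],[5,0,0,0,0,0,0]],
  ],
)

```text
t: 19.4
tool_pos: [0.4877, -0.2851, 0.2062]
tool_rot: [3.141, -0.001, 0.001]
wrist_force: [-0.3, -0.6, 1.6]
grip_width: 0.0129
grasp_force: 30.0
```

Request:
apply_moves(
  rows=[
    [[5,0,0,0.05,0,0,0],[5,0,0,0.05,0,0,0],[5,0,0,0,0,0,0],[5,0,0,0,0,0,0]],
  ],
)

```text
t: 19.8
tool_pos: [0.488, -0.2853, 0.2024]
tool_rot: [3.141, -0.001, 0.002]
wrist_force: [-0.5, 0.7, 7.4]
grip_width: 0.0131
grasp_force: 30.0
```

Request:
apply_moves(
  rows=[
    [[5,0,0,0.04,0,0,0],[5,0,0,0,0,0,0],[5,0,0,0,0,0,0],[5,0,0,0,0,0,0],[5,0,0,0,0,0,0]],
  ],
)

```text
t: 20.3
tool_pos: [0.489, -0.2857, 0.2021]
tool_rot: [3.14, -0.002, 0.006]
wrist_force: [0.7, 0.2, 15.1]
grip_width: 0.0131
grasp_force: 30.0
```

Request:
apply_moves(
  rows=[
    [[5,0,0,0,0,0,0],[5,0,0,0,0,0,0],[5,0,0,0,0,0,0],[5,0,0,0,0,0,0],[5,0,0,0,0,0,0]],
  ],
)

```text
t: 20.8
tool_pos: [0.489, -0.2856, 0.2021]
tool_rot: [3.14, -0.001, 0.006]
wrist_force: [-0.5, -0.2, 14.7]
grip_width: 0.0132
grasp_force: 30.0
```

The force holds steady at about 15 N against a hard stop, with the tip at z ≈ 0.052, which is the fully-down height, and the grip unchanged at 30 N. Handing in.

```bash
python3 -c "
from h import *
print(robot.sign_off())"
```

```text
the job is handed in; nothing more can be done
None
```

I handed the job in at about 21 s with the rod still gripped at 30 N and pressing the reset button at about 15 N against its stop; the verdict isn't shown to me. The beads got three turns and were all still in the well afterwards, and I never touched the square hole, pestle, beaker or vial.

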